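# Switch on the lathe at its guarded toggle

### The job

Switch the lathe's drive on at the guarded switch box: with a finger, push the hinged steel guard well up and back and keep it up while the same finger pushes the toggle beneath it all the way over, away from the box's front and towards the guard's hinge; then draw the finger out so that the guard drops fully shut. Touch and push only: pick nothing up, leave the open lamp switch as it is, and leave the things lying about where they are.

Things in the scene. Friction and masses are not known exactly. Their poses are not given: they have to be found in the camera images.
- switchbox: Guarded switch box, bolted to the bench: grey housing 130 (x) x 130 (y) x 60 mm high, origin at the centre of its underside, z up. Its front faces its own -x, towards the robot give or take its yaw. On its top stand two fixed upright steel cheeks, 4 mm thick, 44 mm high, centred at own y = +/-56 mm, from own x = -32 to +52 mm (108 mm clear between them). The hinged guard roofs the space between the cheeks; at the front, under the lip, this space is open, 44 mm high.
- guard_hinge (a point): Middle of the guard's hinge axis: 45 mm behind the box's centre (own +x) and 104 mm above the bench. The axis runs along the box's y. Axes as the box's.
- guard (a joint): Angle of the guard in rad: 0 shut (level), grows as its front edge swings up and back about the hinge, stop at 1.7. It never stays open: a light spring and its weight (about 60 g) shut it when let go (under 1 N at the lip lifts it).
- guard_lip (a point): Middle of the outer edge of the guard's front lip. The guard is a plain steel plate, 116 mm wide (along the hinge), 4 mm thick, reaching 82 mm forward from the hinge; its underside is level with the hinge axis when shut. There the lip goes on for 25 mm, bent 40 degrees upward; shut, its outer edge is 101 mm in front of the hinge and 16 mm above the hinge axis, so 120 mm above the bench. Axes turn with the guard.
- toggle (a joint): Angle of the toggle under the guard in rad: about 0 = off, leaning to the box's front; 0.6 = on, leaning back to the hinge, at its stop. It swings about the box's y axis, at own x = +18 mm, 62 mm above the bench, stays where it is left, and takes about 2 N at its tip to move.
- toggle_tip (a point): Centre of the 14 mm ball on the toggle's tip, 32 mm from its pivot, stem 9 mm thick; the ball centre is about 93 mm above the bench at either end, 9 mm in front of the pivot when off and 9 mm behind it when on, midway between the cheeks.
- lampswitch (a joint): Angle in rad of the lever of the other, smaller, open switch box (the bench lamp), about 0 at the start; it is to be left alone.
- lampswitch_base: The open lamp switch: fixed grey block 70 (x) x 50 (y) x 25 mm high with an uncovered lever 50 mm long that ends in a 26 mm ball (85 mm above the bench at most). Origin at the centre of its underside. Bystander.
- bowlblank: loose turned bowl blank of pale wood, 124 mm across, 55 mm high; bystander. Origin at the centre of its underside.
- spindle: loose upright dark wood cylinder, 44 mm across, 85 mm high; bystander. Origin at the centre of its underside.
- gouge: loose woodturning gouge lying flat, wooden handle 150 mm long and 28 mm thick (towards its -x) and steel shaft 110 mm long (towards its +x), origin on the table under where they join; bystander
- wax: loose jar, 64 mm across, 60 mm high; bystander. Origin at the centre of its underside.
- mug: loose white mug, 76 mm across, 85 mm high, handle towards its +y; bystander. Origin at the centre of its underside.
- glue: loose white bottle, 52 mm across, 130 mm high; bystander. Origin at the centre of its underside.
- chuckring: loose steel ring lying flat, 80 mm across, 22 mm high; bystander. Origin at the centre of its underside.

How it is judged:
On the way, in this order (a step that is already met when the one before it is completed fails the run):
1. the guard is swung well up (over 0.6 rad) while the toggle is still off (value of joint guard above 0.6 rad and value of joint toggle below 0.2 rad), for 0.05 s.
2. the toggle is pushed all the way on under the raised guard (value of joint toggle above 0.5 rad and value of joint guard above 0.3 rad), for 0.1 s.
At the end, for the whole second after the job is handed in: The toggle is on (over 0.5 of 0.6 rad), the guard is shut (under 0.08 rad) and at rest, the lamp switch is as it was (under 0.35 rad), and every loose thing is within 30 mm of where it was (value of joint toggle above 0.5 rad and value of joint guard below 0.08 rad and velocity of joint guard below 0.05 rad/s and value of joint lampswitch below 0.35 rad and distance of each of bowlblank, spindle, gouge, wax, mug, glue, chuckring from where it was at the start of the episode below 0.03 m); the robot touches nothing.
It fails at once if a loose thing is moved more than 30 mm, or lifted (distance of any of bowlblank, spindle, gouge, wax, mug, glue, chuckring from where it was at the start of the episode above 0.03 m).
It fails at once if the lamp switch's lever is moved over (value of joint lampswitch above 0.35 rad).
It also fails if it takes over 43 s, if anything falls off the work surface, if the arm or the gripper's body presses on something with over 40 N, if the wrist force passes 120 N, or if a joint passes its speed limit or range.

### The arm

A 7-joint arm with a two-finger parallel gripper is mounted at the origin on the work surface. World frame = base frame: x ahead of the robot, y to its left, z up, the work surface at z = 0. Lengths are in m, angles in rad, forces in N, time in s.
With the tool pointing down it reaches from about 0.35 to 0.9 m from the base axis. Payload 8.1 kg.
Tool frame: the origin (TCP) lies between the finger pads; the fingertips stand 8 mm ahead of it and the grasp point (between the pads) lies 11 mm behind it (arm.tcp_to_tips is the distance from the TCP to the fingertips, in m); z points along the fingers, x is the direction in which the jaws open and shut, and the axes are right-handed (so a half turn about z gives the same grasp; the last joint's range is limited). The gripper opens to 92 mm and grips with 3 to 60 N. Pads are 19 mm wide; open, the fingers measure 130 mm over their backs; the gripper's body (75 mm by 190 mm) begins 47 mm behind the grasp point.
Start: joints at [-1.267, 0.434, 0.025, 1.573, -0.012, 1.134, -0.075], TCP at [0.247, 0.574, 0.2] pointing down, gripper open.
Joint ranges: [-2.62, 2.62], [-0.44, 2.09], [-1.27, 1.32], [0.08, 2.57], [-1.32, 4.46], [0.12, 2], [-2.74, 2.74]. Speed limits (rad/s): [2.22, 2.22, 3.01, 3.01, 3.14, 3.14, 3.14].

### API

Orientations are given as a rotation vector (axis times angle).
In Python, from cell import arm, eyes gives the robot as it stands.
- The arm moves only by the tool play_rows, never from a script. Its argument "rows" is a list of rows, each a list of 3 entries, a list of its own where there are three numbers: the shift along the tool's x, y, z each as a share of 50 cm, from -1 to 1, then the turn, a rotation vector about the tool's x, y, z each as a share of 60 degrees, from -1 to 1, then the opening, from -1 (shut) to 1 (fully open), so that 0 is half open. In form: [[[dx, dy, dz], [ax, ay, az], grip], ...]. A call has 1 to 10 rows; each row is the pose to reach, as a shift and turn from the pose commanded when the call began, along the tool's axes at that moment; what a row does not reach only later rows make up. A row lasts 1/10 s, in which the tool goes at most 50 mm and 8.59 degrees, less where a joint would pass 70% of its speed; a pose out of reach is approached as far as the arm can. A call with a number of a shift or a turn outside -1 to 1 is refused whole. A call with a gripper value outside its range is refused whole. The fingers move at their own pace and stop on an object; "newtons" is the grip in N (left out, the last holds). Time passes only in rows, so rows that repeat a pose let the fingers close. It gives the time, the measured TCP pose, the force and the opening at its end, in the units of the state.
- arm.observe(): the state, without advancing time (a new reading comes with each control period).
- eyes.get_image(name): name is "scene" or "top" or "wrist"; returns (picture, depth): 480x640x3 uint8, red, green, blue; 480x640 float32, m along the optical axis (not along the pixel's ray), 0 where there is no reading.
- eyes.get_calibration(name): a dict with "intrinsics" (3x3 intrinsics, pixels), "k1" (the pictures are not rectified: a ray, as slopes to the right and down, at radius r is drawn at 1 + k1 r^2 times it, then the intrinsics apply), "R" (3x3) and "t" (3): a world point X has camera coordinates R X + t. Camera axes: x right, y down, z forward; pixel columns grow to the right and rows downward; lengths in m; the calibration is good to about 2 mm. A picture is of the moment at which its call begins: read the wrist's pose just before it. get_calibration takes no time and is no camera call; for the wrist camera it gives the pose at the moment of the call.
- arm.sign_off(): hands the job in, once; it reports no verdict.
The state is a dict: "clock": time; "joints": joint angles; "dq": joint speeds; "joint_efforts": joint torques, N m; "position": TCP position; "ee_rot": TCP orientation; "force": force on the tool from outside, world axes, zero at the start; "ft_torque": the same for the moment, N m; "width": opening from 0.0 (shut) to 1.0 (fully open).
Only numpy, scipy, OpenCV 4.12 (cv2) and the standard library are available. Lean on these libraries where they do the work, as an engineer would, in place of code of your own. Each camera call takes 0.05 s, during which the arm holds its last target.

## Working session

There is one attempt and no reset: what is moved stays moved. The work goes in short steps, Python scripts to look and compute and a tool call to move; the robot and the scene stay as the last step left them, time stands still between calls to the robot, and variables do not carry over. Pictures are saved under pics/ and viewed, and the job is handed in when it is done.

Besides the shell and the picture viewer there is one more tool, called after "Call:" by a JSON object that holds its "fn" and its "kwargs", one argument or row to a line. play_rows: Moves the arm, as the interface text tells. Its arguments: {"type":"object","properties":{"rows":{"type":"array","items":{"type":"array"}},"newtons":{"type":"number"}},"required":["rows"]}

```bash
mkdir -p pics; ls; python3 - <<'E'
from cell import arm, eyes
import cv2,numpy as np
s=arm.observe();print(s, arm.tcp_to_tips)
for n in("scene","top"):
    p,d=eyes.get_image(n);cv2.imwrite(f"pics/{n}0.png",p[:,:,::-1]);np.savez(f"pics/{n}0.npz",p=p,d=d)
    print(n,eyes.get_calibration(n))
E
```

```text
pics
{'clock': 0.0, 'joints': array([-1.26660855,  0.43523564,  0.02497718,  1.57412511, -0.01161442,
        1.13402328, -0.07506564]), 'dq': array([-0.00015407, -0.00060161, -0.00123938, -0.00010499, -0.00019277,
        0.0007471 ,  0.00128366]), 'joint_efforts': array([-2.17950044e-03, -6.67827988e+01,  9.83553194e-01, -3.14471233e+01,
       -6.08260953e-02,  4.23333503e-02,  1.58638977e-04]), 'position': array([0.24711384, 0.57343888, 0.19912638]), 'ee_rot': array([ 2.62355856e+00,  1.72631229e+00, -2.03315003e-03]), 'force': array([-0.5583221 ,  0.84442262,  0.61418153]), 'ft_torque': array([ 0.01158308, -0.00197239, -0.00877358]), 'width': 0.997956518367485} 0.008
scene {'intrinsics': array([[523.37979517,   0.        , 316.2440122 ],
       [  0.        , 523.37979517, 244.34992223],
       [  0.        ,   0.        ,   1.        ]]), 'k1': -0.05961403779404714, 'R': array([[-0.87807393,  0.47841312, -0.01034671],
       [ 0.372204  ,  0.66923022, -0.64311359],
       [-0.30074964, -0.56855237, -0.76570089]]), 't': array([ 0.50528017, -0.14938033,  1.48874259])}
top {'intrinsics': array([[620.67980976,   0.        , 317.06904354],
       [  0.        , 620.67980976, 236.83467645],
       [  0.        ,   0.        ,   1.        ]]), 'k1': -0.15353244366163712, 'R': array([[ 0.00632449, -0.99997573, -0.002922  ],
       [-0.97738185, -0.00556384, -0.211409  ],
       [ 0.21138761,  0.00419296, -0.97739332]]), 't': array([-0.00198764,  0.60150541,  1.47856082])}
```

View pics/scene0.png

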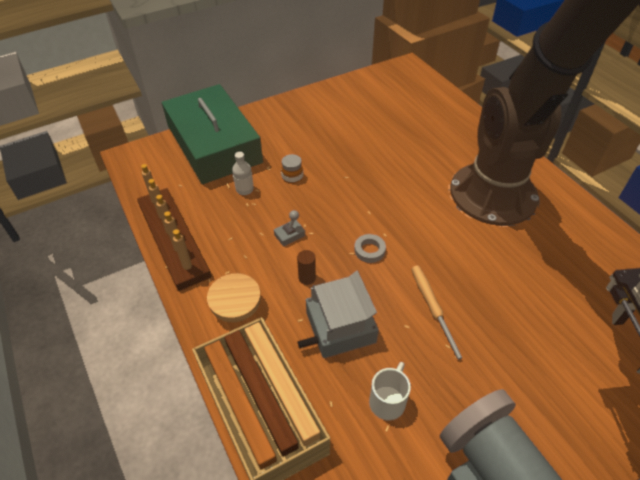

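View pics/top0.png

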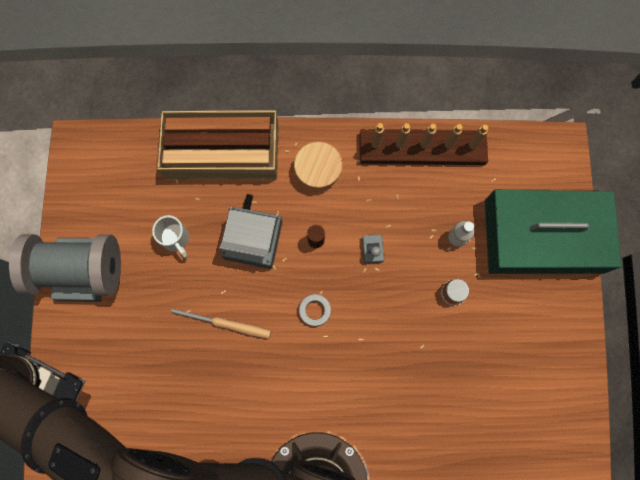

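The top view shows the switch box at about (250,237), with the mug to its left (171,235), the spindle to its right (316,237) and the gouge in front (220,323). Next I'll measure the box pose.

```bash
cat > h.py <<'E'
import numpy as np,cv2
from cell import arm,eyes
def cloud(name,d,cal=None):
    c=cal or eyes.get_calibration(name);K=c["intrinsics"];v,u=np.mgrid[:480,:640]
    pts=np.stack([u,v],-1).reshape(-1,1,2).astype(float)
    n=cv2.undistortPoints(pts,K,np.array([c["k1"],0,0,0,0.])).reshape(-1,2)
    z=d.reshape(-1);X=np.c_[n*z[:,None],z]
    W=(X-c["t"])@c["R"]; W[z==0]=np.nan
    return W.reshape(480,640,3)
def proj(name,P,cal=None):
    c=cal or eyes.get_calibration(name)
    return cv2.projectPoints(np.asarray(P,float).reshape(-1,1,3),cv2.Rodrigues(c["R"])[0],c["t"],c["intrinsics"],np.array([c["k1"],0,0,0,0.]))[0].reshape(-1,2)
E
python3 - <<'E'
from h import *
for n in("top","scene"):
    f=np.load(f"pics/{n}0.npz");W=cloud(n,f["d"])
    p=f["p"]
    if n=="top": bx=(slice(195,280),slice(205,295))
    else: bx=(slice(265,360),slice(295,385))
    cv2.imwrite(f"pics/{n}_z.png",cv2.resize(p[bx][:,:,::-1],None,fx=6,fy=6,interpolation=cv2.INTER_CUBIC))
    w=W[bx].reshape(-1,3);w=w[np.isfinite(w[:,0])]
    for lo,hi in((.0975,.1125),(.112,.125),(.05,.066)):
        q=w[(w[:,2]>lo)&(w[:,2]<hi)]
        r=cv2.minAreaRect((q[:,:2]*1000).astype(np.float32));print(n,lo,len(q),r,np.median(q,0))
    h=np.histogram(w[:,2],bins=np.arange(-.005,.14,.005));print(h[0])
f=np.load("pics/top0.npz");W=cloud("top",f["d"])
for nm,(u,v) in dict(spindle=(316,232),mug=(171,222),table=(300,270),g1=(175,312),g2=(215,322),g3=(268,334),ring=(303,303)).items(): print(nm,W[v,u].round(3))
E
```

```text
top 0.0975 1638 ((609.1368408203125, 167.47991943359375), (124.17097473144531, 98.0524673461914), 79.80734252929688) [0.60905183 0.16679443 0.10719445]
top 0.112 374 ((598.3261108398438, 168.85813903808594), (116.63770294189453, 99.815185546875), 77.58525085449219) [0.56420423 0.17424351 0.11619646]
top 0.05 649 ((606.4737548828125, 168.20529174804688), (131.53016662597656, 131.70713806152344), 79.26525115966797) [0.55838286 0.1529126  0.05882165]
[2068 1706  309   27   30   18   30   53   84   35   27   95  312  230
   35    6    9   10    5    9   30  361  951  422  108  103   26    0
    0]
scene 0.0975 2035 ((606.2313232421875, 172.98736572265625), (122.1506118774414, 103.77881622314453), 78.87271118164062) [0.60904675 0.17643419 0.10638607]
scene 0.112 360 ((593.7077026367188, 172.78799438476562), (119.64458465576172, 95.2135009765625), 76.17704010009766) [0.55819994 0.18640429 0.11767794]
scene 0.05 1054 ((596.5800170898438, 127.81272888183594), (226.85545349121094, 131.0236358642578), 78.76570892333984) [0.64681469 0.19941537 0.05793172]
[2553  879  108   98  101   98  109  171  179  106  104  161  674  208
   71   72   58   51   51   49   53  454 1435  196  159  106    2    0
    0]
spindle [0.61  0.004 0.082]
mug [0.647 0.38  0.024]
table [0.528 0.045 0.003]
g1 [0.416 0.361 0.012]
g2 [0.392 0.257 0.015]
g3 [0.363 0.122 0.022]
ring [0.442 0.036 0.017]
```

```bash
python3 -c "
import cv2,numpy as np
a=cv2.imread('pics/top_z.png');b=cv2.imread('pics/scene_z.png');print(a.shape,b.shape)
c=np.hstack([cv2.resize(a,(395,400)),cv2.resize(b,(395,400))]);cv2.imwrite('pics/zz.png',c)"
```

```text
(510, 540, 3) (570, 540, 3)
```

View pics/zz.png

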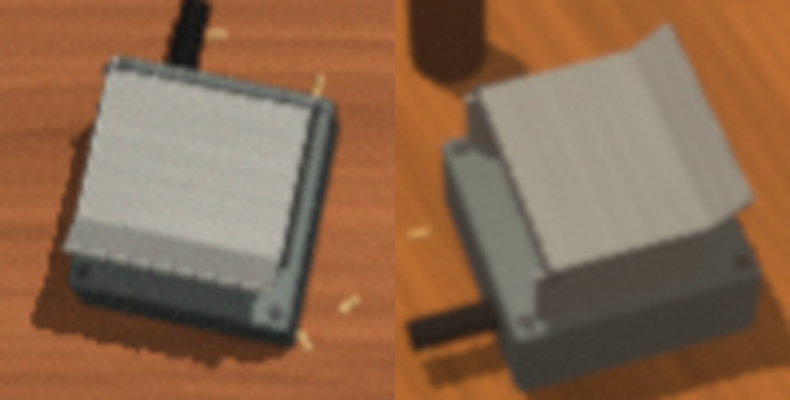

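```bash
cat >> h.py <<'E'
from scipy.spatial.transform import Rotation as Rn
BC=np.array([0.6062,0.1682,0.]);YAW=np.deg2rad(-10.9)
def b2w(P): 
    P=np.asarray(P,float)/1000; return Rn.from_euler('z',YAW).apply(P)+BC
def w2b(P): return Rn.from_euler('z',-YAW).apply(np.asarray(P)-BC)*1000
def Rtool(tilt): # tool pitched forward by tilt deg from straight down, x along box y
    t=np.deg2rad(tilt);z=[np.sin(t),0,-np.cos(t)];x=[0,1,0];y=np.cross(z,x)
    return Rn.from_euler('z',YAW)*Rn.from_matrix(np.array([x,y,z]).T)
def tipgoal(x,z,tilt,y=0): # tip centre in box mm -> tcp pose
    R=Rtool(tilt);p=b2w([x,y,z])-R.apply([0,0,arm.tcp_to_tips]);return p,R
def rel(p,R,p0=None,R0=None):
    s=arm.observe();p0=s["position"] if p0 is None else p0;R0=Rn.from_rotvec(s["ee_rot"]) if R0 is None else R0
    return (R0.inv().apply(p-p0)/.5).round(4),((R0.inv()*R).as_rotvec()/np.deg2rad(60)).round(4)
def where():
    s=arm.observe();R=Rn.from_rotvec(s["ee_rot"]);tip=w2b(s["position"]+R.apply([0,0,arm.tcp_to_tips]))
    z=Rn.from_euler('z',-YAW).apply(R.apply([0,0,1]))
    print("t",round(s["clock"],2),"tip box",tip.round(1),"z",z.round(3),"F",s["force"].round(1),"w",round(float(s["width"]),2),"q",np.round(s["joints"],2))
E
python3 - <<'E'
from h import *
seg=[]
def rect(x0,x1,y0,y1,z):
    P=[[x0,y0,z],[x1,y0,z],[x1,y1,z],[x0,y1,z]];return [(P[i],P[(i+1)%4]) for i in range(4)]
seg=[(a,b,(0,255,0)) for a,b in rect(-65,65,-65,65,60)]+[(a,b,(0,0,255)) for a,b in rect(-37,45,-58,58,108)]+[([-58,-58,122],[-58,58,122],(255,0,0))]
out=[]
for n,c in(("top",(195,205,85,90)),("scene",(265,295,95,90))):
    f=np.load(f"pics/{n}0.npz");r,cc,hh,ww=c
    im=cv2.resize(f["p"][r:r+hh,cc:cc+ww,::-1],None,fx=4.4,fy=4.4,interpolation=cv2.INTER_CUBIC)
    for a,b,col in seg:
        q=((proj(n,b2w([a,b]))-[cc,r]+.5)*4.4).round().astype(int);cv2.line(im,tuple(q[0].tolist()),tuple(q[1].tolist()),col,1)
    out.append(im[:370])
cv2.imwrite("pics/ov.png",np.hstack(out));print(out[0].shape)
print(rel(*tipgoal(-150,200,45)), tipgoal(-150,200,45)[0]);where()
E
```

```text
(370, 396, 3)
(array([-0.5273,  0.6762, -0.012 ]), array([-0.747 ,  0.0825, -0.1956])) [0.4533514  0.197634   0.20565685]
t 0.1 tip box [-429.2  330.1  191.2] z [-0.    -0.001 -1.   ] F [ 0.3 -0.5 -0.4] w 1.0 q [-1.27  0.44  0.02  1.57 -0.01  1.13 -0.08]
```

View pics/ov.png

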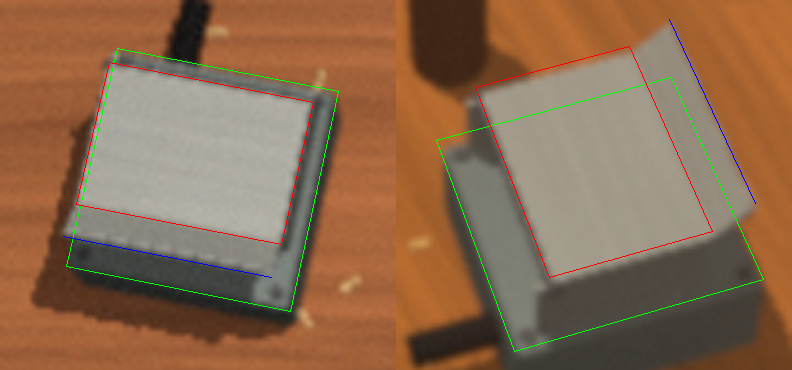

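Call:
{"fn": "play_rows", "kwargs": {
  "rows": [
    [[-0.06, 0.075, 0], [-0.08, 0.01, -0.02], -1],
    [[-0.12, 0.15, 0], [-0.16, 0.02, -0.04], -1],
    [[-0.18, 0.23, 0], [-0.24, 0.03, -0.06], -1],
    [[-0.24, 0.31, 0], [-0.32, 0.04, -0.08], -1],
    [[-0.3, 0.38, 0], [-0.42, 0.05, -0.11], -1],
    [[-0.36, 0.46, 0], [-0.51, 0.06, -0.13], -1],
    [[-0.42, 0.54, -0.01], [-0.6, 0.07, -0.16], -1],
    [[-0.48, 0.62, -0.01], [-0.68, 0.08, -0.18], -1],
    [[-0.527, 0.676, -0.012], [-0.747, 0.0825, -0.196], -1],
    [[-0.527, 0.676, -0.012], [-0.747, 0.0825, -0.196], -1]
  ],
  "newtons": 10
}}

```text
clock: 1.1
position: [0.4529, 0.1921, 0.2045]
ee_rot: [1.894, 1.563, 0.644]
force: [-0.4, 0.3, -0.0]
width: 0.178
```

```bash
python3 - <<'E'
from h import *
where()
for n in("scene","wrist"):
    p,d=eyes.get_image(n);cv2.imwrite(f"pics/{n}1.png",p[:,:,::-1])
where()
print(rel(*tipgoal(-100,85,45)))
print(rel(*tipgoal(-40,80,45)))
E
```

```text
t 1.1 tip box [-149.4   -5.5  198.8] z [ 0.708 -0.005 -0.706] F [-0.4  0.3 -0. ] w 0.18 q [-1.34  0.07  0.24  2.44  1.18  0.81 -0.66]
t 1.2 tip box [-150.3    0.2  200. ] z [ 0.707  0.001 -0.708] F [-0.8  0.8 -0.3] w 0.09 q [-1.35  0.07  0.23  2.43  1.17  0.81 -0.66]
(array([-0.0006, -0.0913,  0.2338]), array([-0.0008, -0.0005, -0.0006]))
(array([-0.0006, -0.0135,  0.3256]), array([-0.0008, -0.0005, -0.0006]))
```

View pics/scene1.png

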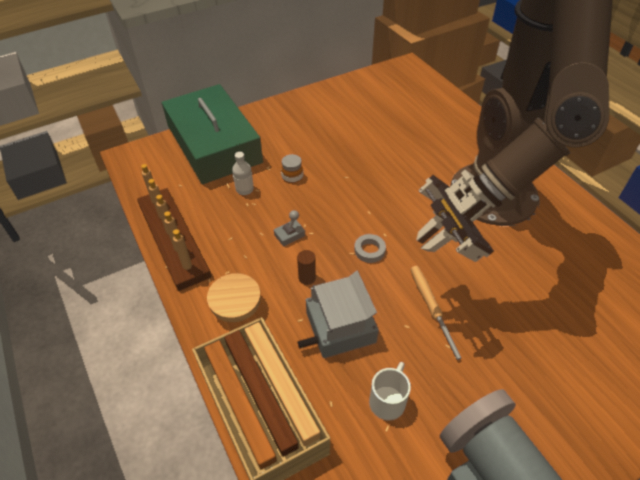

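View pics/wrist1.png

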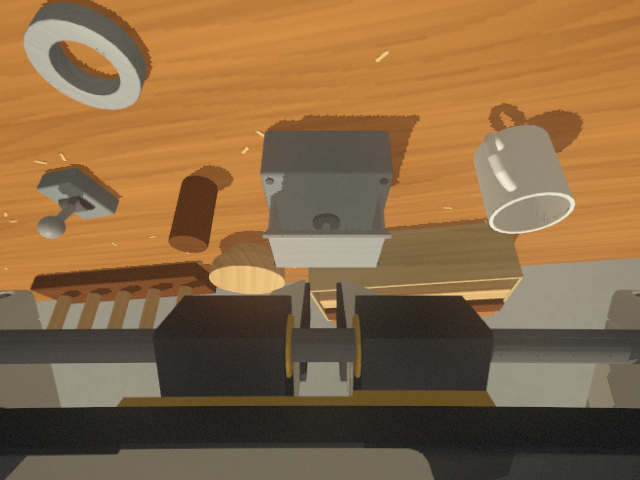

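```bash
python3 - <<'E'
from h import *
s=arm.observe();R=Rn.from_rotvec(s["ee_rot"]);c=eyes.get_calibration("wrist")
C=-c["R"].T@c["t"];print(C,R.inv().apply(C-s["position"]))
for g in((-45,82),(-30,84),(-25,120),(-20,150),(-18,155)):print(g,rel(*tipgoal(*g,45)))
E
```

```text
[0.27072796 0.23276394 0.28152479] [-1.69203986e-04 -7.78168507e-02 -1.84907814e-01]
(-45, 82) (array([-0.0006, -0.0177,  0.3157]), array([-0.0008, -0.0005, -0.0006]))
(-30, 84) (array([-0.0006,  0.0063,  0.3341]), array([-0.0008, -0.0005, -0.0006]))
(-25, 120) (array([-0.0005,  0.0643,  0.2902]), array([-0.0008, -0.0005, -0.0006]))
(-20, 150) (array([-0.0004,  0.1137,  0.2548]), array([-0.0008, -0.0005, -0.0006]))
(-18, 155) (array([-0.0004,  0.1236,  0.2506]), array([-0.0008, -0.0005, -0.0006]))
```

Call:
{"fn": "play_rows", "kwargs": {
  "rows": [
    [[0, -0.03, 0.075], [0, 0, 0], -1],
    [[0, -0.06, 0.15], [0, 0, 0], -1],
    [[0, -0.09, 0.225], [0, 0, 0], -1],
    [[0, -0.09, 0.235], [0, 0, 0], -1],
    [[0, -0.067, 0.26], [0, 0, 0], -1],
    [[0, -0.042, 0.288], [0, 0, 0], -1],
    [[0, -0.018, 0.316], [0, 0, 0], -1],
    [[0, -0.006, 0.325], [0, 0, 0], -1],
    [[0, 0.006, 0.334], [0, 0, 0], -1],
    [[0, 0.006, 0.334], [0, 0, 0], -1]
  ]
}}

```text
clock: 2.2
position: [0.5721, 0.1763, 0.0903]
ee_rot: [1.896, 1.565, 0.651]
force: [0.5, -0.3, -0.6]
width: 0.004
```

```bash
python3 - <<'E'
from h import *
where()
for n in("scene","wrist"):
    p,d=eyes.get_image(n)
    if n=="scene":p=cv2.resize(p[200:380,260:500],None,fx=3,fy=3)
    cv2.imwrite(f"pics/{n}2.png",p[:,:,::-1])
where()
for g in((-28,105),(-25,125),(-20,140),(-15,150),(-10,158)):print(g,rel(*tipgoal(*g,45)))
E
```

```text
t 2.2 tip box [-29.3   1.6  84.7] z [ 0.708  0.002 -0.707] F [ 0.5 -0.3 -0.6] w 0.0 q [-1.05  0.45  0.32  2.41  1.91  0.52 -1.24]
t 2.3 tip box [-30.2   1.3  84.3] z [ 0.707  0.002 -0.707] F [-0.2  1.1 -2. ] w 0.0 q [-1.05  0.45  0.32  2.41  1.91  0.52 -1.24]
(-28, 105) (array([-0.0025,  0.0324, -0.0261]), array([-0.0001, -0.0017, -0.0005]))
(-25, 125) (array([-0.0024,  0.0649, -0.0501]), array([-0.0001, -0.0017, -0.0005]))
(-20, 140) (array([-0.0024,  0.0932, -0.0642]), array([-0.0001, -0.0017, -0.0005]))
(-15, 150) (array([-0.0024,  0.1144, -0.0713]), array([-0.0001, -0.0017, -0.0005]))
(-10, 158) (array([-0.0024,  0.1328, -0.0756]), array([-0.0001, -0.0017, -0.0005]))
```

View pics/scene2.png

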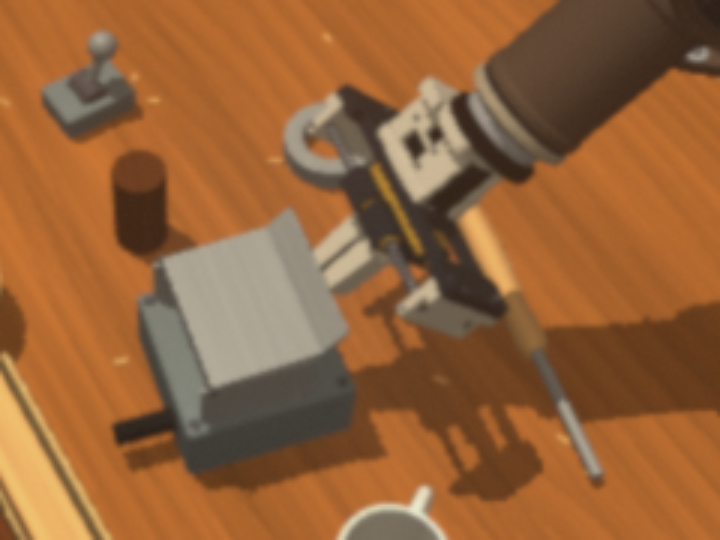

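View pics/wrist2.png

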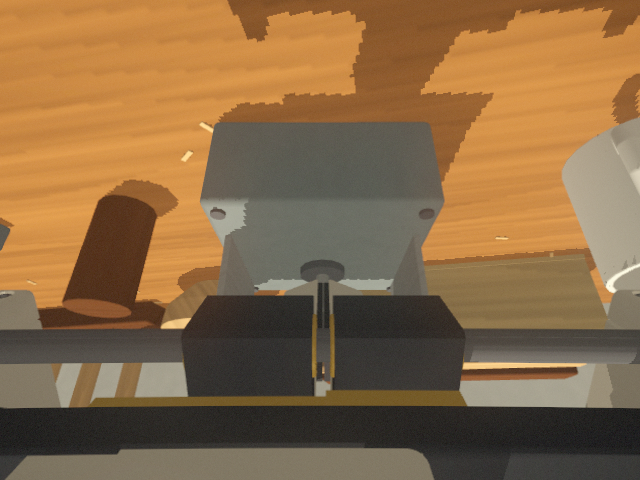

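The finger is under the lip and lines up with the toggle (base at (322,270) in the wrist view). Next, the lift.

Call:
{"fn": "play_rows", "kwargs": {
  "rows": [
    [[0, 0.016, -0.013], [0, 0, 0], -1],
    [[0, 0.032, -0.026], [0, 0, 0], -1],
    [[0, 0.048, -0.038], [0, 0, 0], -1],
    [[0, 0.065, -0.05], [0, 0, 0], -1],
    [[0, 0.093, -0.064], [0, 0, 0], -1],
    [[0, 0.114, -0.071], [0, 0, 0], -1],
    [[0, 0.133, -0.076], [0, 0, 0], -1],
    [[0, 0.133, -0.076], [0, 0, 0], -1]
  ]
}}

```text
clock: 3.1
position: [0.5915, 0.1724, 0.165]
ee_rot: [1.897, 1.565, 0.653]
force: [-0.3, -0.7, 0.4]
width: 0.007
```

```bash
python3 - <<'E'
from h import *
where()
for n in("scene","wrist"):
    p,d=eyes.get_image(n)
    if n=="scene":p=cv2.resize(p[200:380,260:500],None,fx=3,fy=3)
    cv2.imwrite(f"pics/{n}3.png",p[:,:,::-1])
where()
for g in((-8,140),(-8,120),(-8,100),(-3,95),(5,94),(10,94),(15,94),(20,94)):print(g,rel(*tipgoal(*g,45)))
E
```

```text
t 3.1 tip box [ -9.5   1.4 159.3] z [ 0.708  0.003 -0.706] F [-0.3 -0.7  0.4] w 0.01 q [-1.14  0.3   0.47  2.33  1.54  0.46 -0.75]
t 3.2 tip box [-10.3   1.1 158. ] z [ 0.707  0.002 -0.707] F [ 0.5  0.4 -0.2] w 0.01 q [-1.14  0.3   0.47  2.33  1.54  0.46 -0.75]
(-8, 140) (array([-0.0022, -0.0222,  0.0287]), array([-0.0002, -0.0019, -0.0006]))
(-8, 120) (array([-0.0022, -0.0504,  0.057 ]), array([-0.0002, -0.0019, -0.0006]))
(-8, 100) (array([-0.0023, -0.0787,  0.0853]), array([-0.0002, -0.0019, -0.0006]))
(-3, 95) (array([-0.0023, -0.0787,  0.0994]), array([-0.0002, -0.0019, -0.0006]))
(5, 94) (array([-0.0024, -0.0688,  0.1122]), array([-0.0002, -0.0019, -0.0006]))
(10, 94) (array([-0.0024, -0.0617,  0.1192]), array([-0.0002, -0.0019, -0.0006]))
(15, 94) (array([-0.0024, -0.0547,  0.1263]), array([-0.0002, -0.0019, -0.0006]))
(20, 94) (array([-0.0024, -0.0476,  0.1334]), array([-0.0002, -0.0019, -0.0006]))
```

View pics/scene3.png

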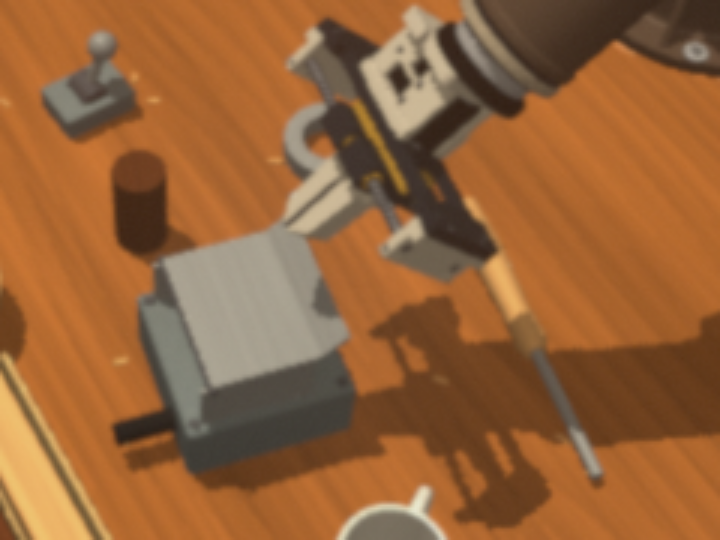

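View pics/wrist3.png

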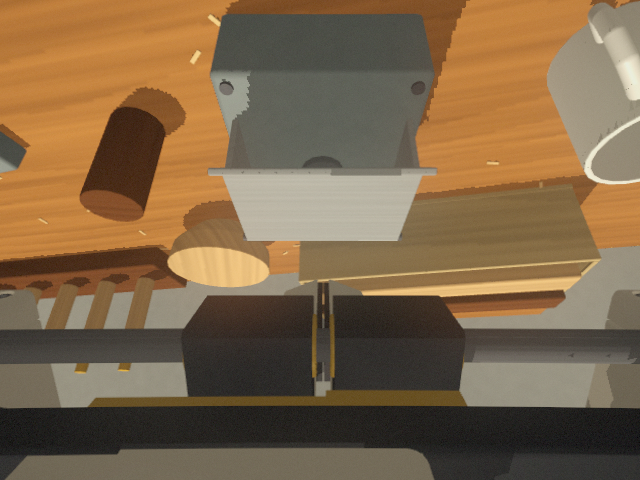

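```bash
python3 - <<'E'
from h import *
for g in((-10,0,158),(-10-47,0,158+47),(-56,0,120),(-30,0,84)):
    q=proj("scene",b2w([g]))[0];print(g,q.round(1),((q-[260,200])*3).round())
c=eyes.get_calibration("wrist")
s=arm.observe();R=Rn.from_rotvec(s["ee_rot"])
for z in(.008,-.01,-.03):print(z,proj("wrist",s["position"]+R.apply([0,0,z]),c))
print("guard corners in wrist",proj("wrist",b2w([[-56,-58,120],[-56,58,120],[45,-58,108],[45,58,108]]),c).round())
p,d=eyes.get_image("wrist");np.savez("pics/w3.npz",d=d,p=p);W=cloud("wrist",d,c)
for u,v in((323,290),(323,300),(300,293),(345,293),(323,360),(325,220),(325,172),(250,320),(400,320)):
    print(u,v,d[v,u].round(3),w2b(W[v,u]).round(0), (R.inv().apply(W[v,u]-s["position"])*1000).round(0))
E
```

```text
(-10, 0, 158) [345.6 285. ] [257. 255.]
(-57, 0, 205) [368.1 265.7] [324. 197.]
(-56, 0, 120) [365.1 289.8] [315. 270.]
(-30, 0, 84) [353.1 302.3] [279. 307.]
0.008 [[323.19193801 274.38357117]]
-0.01 [[323.2239588  287.29041114]]
-0.03 [[323.26718343 304.70360607]]
guard corners in wrist [[207. 170.]
 [435. 170.]
 [246. 243.]
 [397. 243.]]
323 290 0.403 [179.   1.  96.] [ -0.  90. 185.]
323 300 0.172 [-37.   1. 182.] [ -0.  -2. -28.]
300 293 0.156 [-53.  -9. 185.] [-10. -11. -42.]
345 293 0.156 [-54.  10. 185.] [  9. -12. -42.]
323 360 0.086 [-112.    1.  223.] [  -0.  -26. -110.]
325 220 0.25 [ 12.   2. 108.] [  1. -20.  59.]
325 172 0.183 [-57.   2. 122.] [  1. -59.   0.]
250 320 0.083 [-120.  -16.  216.] [ -17.  -37. -111.]
400 320 0.083 [-120.   18.  216.] [  18.  -36. -110.]
```

```bash
python3 - <<'E'
from h import *
a=cv2.imread("pics/wrist3.png")[240:400,240:410];b=np.load("pics/w3.npz")
s,_=eyes.get_image("scene");s=s[240:320,320:420,::-1]
cv2.imwrite("pics/z3.png",np.hstack([cv2.resize(a,(400,376),interpolation=cv2.INTER_NEAREST),cv2.resize(s,(400,376),interpolation=cv2.INTER_CUBIC)]))
W=cloud("wrist",b["d"]);st=arm.observe();R=Rn.from_rotvec(st["ee_rot"])
for v in range(270,400,8):
    print(v,[tuple((R.inv().apply(W[v,u]-st["position"])*1000).round(0).astype(int)) if np.isfinite(W[v,u,0]) else None for u in(312,318,323,330,336)])
E
```

```text
270 [(np.int64(-12), np.int64(69), np.int64(192)), (np.int64(-6), np.int64(69), np.int64(193)), (np.int64(0), np.int64(68), np.int64(188)), (np.int64(8), np.int64(67), np.int64(188)), (np.int64(14), np.int64(67), np.int64(187))]
278 [(np.int64(-12), np.int64(76), np.int64(186)), (np.int64(-6), np.int64(75), np.int64(183)), (np.int64(0), np.int64(74), np.int64(180)), (np.int64(8), np.int64(74), np.int64(182)), (np.int64(14), np.int64(74), np.int64(180))]
286 [(np.int64(-5), np.int64(-11), np.int64(-34)), (np.int64(-2), np.int64(-10), np.int64(-31)), (np.int64(0), np.int64(87), np.int64(189)), (np.int64(3), np.int64(-11), np.int64(-34)), (np.int64(6), np.int64(-12), np.int64(-34))]
294 [(np.int64(-5), np.int64(-12), np.int64(-43)), (np.int64(-2), np.int64(-10), np.int64(-40)), (np.int64(0), np.int64(-5), np.int64(-28)), (np.int64(3), np.int64(-11), np.int64(-42)), (np.int64(5), np.int64(-11), np.int64(-42))]
302 [(np.int64(-3), np.int64(-36), np.int64(-101)), (np.int64(-2), np.int64(-10), np.int64(-47)), (np.int64(0), np.int64(-1), np.int64(-28)), (np.int64(3), np.int64(-12), np.int64(
[... 2172 characters left out ...]
(np.int64(-3), np.int64(-20), np.int64(-110)), (np.int64(-15), np.int64(654), np.int64(755)), (np.int64(0), np.int64(650), np.int64(750)), (np.int64(2), np.int64(3), np.int64(-81)), (np.int64(3), np.int64(-25), np.int64(-117))]
390 [(np.int64(-3), np.int64(-18), np.int64(-111)), (np.int64(-15), np.int64(665), np.int64(733)), (np.int64(0), np.int64(664), np.int64(732)), (np.int64(1), np.int64(-23), np.int64(-117)), (np.int64(3), np.int64(-23), np.int64(-117))]
398 [(np.int64(-3), np.int64(-23), np.int64(-119)), (np.int64(-1), np.int64(-22), np.int64(-119)), (np.int64(0), np.int64(-23), np.int64(-119)), (np.int64(1), np.int64(-22), np.int64(-118)), (np.int64(3), np.int64(-22), np.int64(-119))]
```

View pics/z3.png

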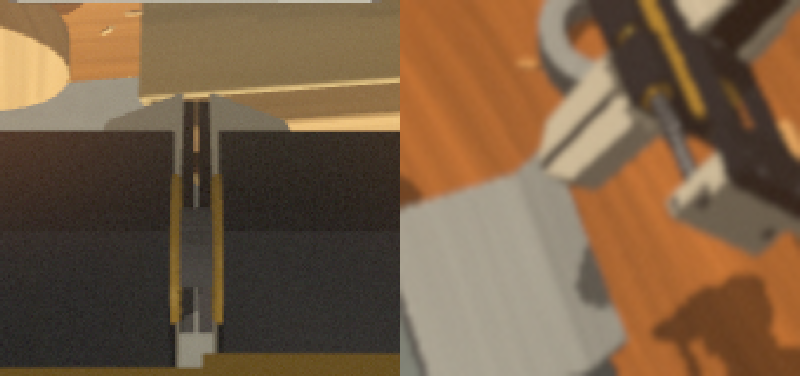

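```bash
python3 - <<'E'
from h import *
print(arm.tcp_to_tips,[a for a in dir(arm) if a[0]!='_'])
a=cv2.imread("pics/scene0.png");p=np.array([.24711,.57344,.19913]);R=Rn.from_rotvec([2.6236,1.7263,-.002])
q=[]
for x in(-.046,.046,-.065,.065):
  for z in(.008,-.028,-.058):
    u=proj("scene",p+R.apply([x,0,z]))[0];print(x,z,u.round(1));q.append(u)
x0,y0=540,220;c=cv2.resize(a[220:360,540:640],None,fx=4,fy=4,interpolation=cv2.INTER_CUBIC)
for i,u in enumerate(q):
    cv2.circle(c,tuple(((u-[x0,y0]+.5)*4).astype(int).tolist()),3,[(0,255,0),(0,0,255),(255,0,0)][i%3],-1)
b=cv2.imread("pics/scene1.png")[210:270,400:500];b=cv2.resize(b,(400,240),interpolation=cv2.INTER_CUBIC)
p,R=tipgoal(-150,200,45)
for i,z in enumerate((.008,-.028,-.058)):
  u=proj("scene",p+R.apply([0,0,z]))[0];cv2.circle(b,tuple(((u-[400,210]+.5)*4).astype(int).tolist()),3,[(0,255,0),(0,0,255),(255,0,0)][i%3],-1)
o=np.zeros((560,800,3),np.uint8);o[:,:400]=c;o[:240,400:]=b;cv2.imwrite("pics/z0.png",o)
E
```

```text
0.008 ['PlanningError', 'observe', 'sign_off', 'tcp_to_tips']
-0.046 0.008 [609.6 333.1]
-0.046 -0.028 [617.8 323.1]
-0.046 -0.058 [624.9 314.3]
0.046 0.008 [631.5 377.5]
0.046 -0.028 [640.8 368.2]
0.046 -0.058 [649. 360.]
-0.065 0.008 [605.4 324.5]
-0.065 -0.028 [613.3 314.4]
-0.065 -0.058 [620.2 305.5]
0.065 0.008 [636.3 387.3]
0.065 -0.028 [645.9 378.2]
0.065 -0.058 [654.3 370.2]
```

View pics/z0.png

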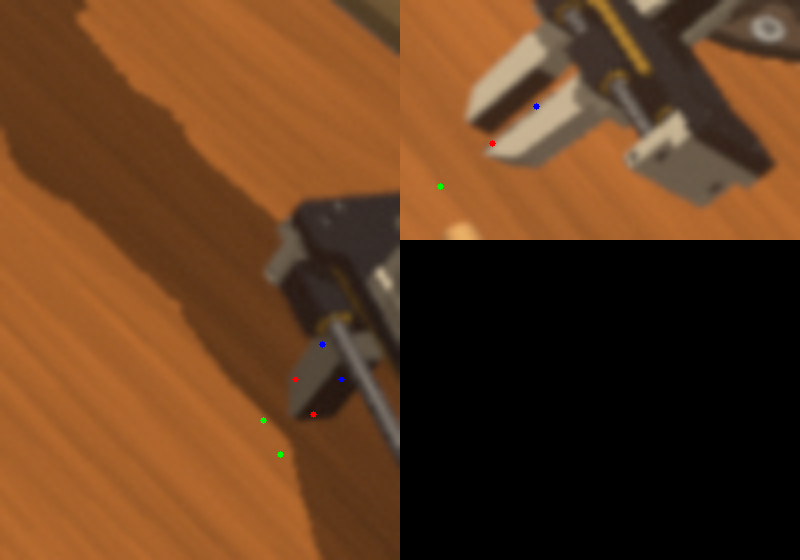

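The pictures show that the real fingertips are at tool z ≈ -29 mm, not +8 mm. This holds with the gripper open or shut, in both the scene and wrist views. The finger only brushed the lip and slipped off. I'll correct the tip offset and try again.

```bash
sed -i 's/arm.tcp_to_tips/TIP/g' h.py; sed -i '2a TIP=-0.029' h.py; python3 - <<'E'
from h import *
b=np.load("pics/w3.npz");W=cloud("wrist",b["d"]);st=arm.observe();R=Rn.from_rotvec(st["ee_rot"])
L=R.inv().apply(W.reshape(-1,3)-st["position"])*1000
m=(abs(L[:,0])<30)&(abs(L[:,1])<14)&(L[:,2]<10)&(L[:,2]>-60);print(np.percentile(L[m,2],[90,97,99,100]),np.percentile(L[m,1],[0,2,98]))
where()
for g in((-90,170),(-115,130),(-105,85),(-45,82),(-30,84)):print(g,rel(*tipgoal(*g,45)))
E
```

```text
[-30.39575424 -28.25425761 -27.70340488 -26.6254639 ] [-12.40371305 -12.01198856   3.45311727]
t 3.3 tip box [-36.5   0.8 183.8] z [ 0.707  0.001 -0.708] F [ 0.1 -0.1  0.1] w 0.01 q [-1.14  0.3   0.47  2.33  1.54  0.46 -0.75]
(-90, 170) (array([-0.0015, -0.0951, -0.0561]), array([-0.0006, -0.0013,  0.0002]))
(-115, 130) (array([-0.0015, -0.187 , -0.0348]), array([-0.0006, -0.0013,  0.0002]))
(-105, 85) (array([-0.0016, -0.2364,  0.043 ]), array([-0.0006, -0.0013,  0.0002]))
(-45, 82) (array([-0.0018, -0.1558,  0.1321]), array([-0.0006, -0.0013,  0.0002]))
(-30, 84) (array([-0.0018, -0.1317,  0.1504]), array([-0.0006, -0.0013,  0.0002]))
```

Call:
{"fn": "play_rows", "kwargs": {
  "rows": [
    [[0, -0.048, -0.028], [0, 0, 0], -1],
    [[0, -0.095, -0.056], [0, 0, 0], -1],
    [[0, -0.14, -0.045], [0, 0, 0], -1],
    [[0, -0.187, -0.035], [0, 0, 0], -1],
    [[0, -0.212, 0.005], [0, 0, 0], -1],
    [[0, -0.236, 0.043], [0, 0, 0], -1],
    [[0, -0.236, 0.043], [0, 0, 0], -1],
    [[0, -0.196, 0.088], [0, 0, 0], -1],
    [[0, -0.156, 0.132], [0, 0, 0], -1],
    [[0, -0.156, 0.132], [0, 0, 0], -1]
  ]
}}

```text
clock: 4.3
position: [0.5863, 0.1721, 0.0639]
ee_rot: [1.896, 1.56, 0.652]
force: [-0.5, -0.1, 0.1]
width: 0.004
```

```bash
python3 - <<'E'
from h import *
where()
for n in("scene","wrist"):
    p,d=eyes.get_image(n)
    if n=="scene":p=cv2.resize(p[200:380,260:500],None,fx=3,fy=3)
    cv2.imwrite(f"pics/{n}4.png",p[:,:,::-1])
where()
for g in((-30,84),(-28,105),(-25,125),(-20,140),(-15,150),(-10,158)):print(g,rel(*tipgoal(*g,45)))
E
```

```text
t 4.3 tip box [-40.9   0.1  84.3] z [ 0.71  -0.001 -0.704] F [-0.5 -0.1  0.1] w 0.0 q [-1.01  0.53  0.32  2.4   2.06  0.53 -1.4 ]
t 4.4 tip box [-44.2   0.2  83.2] z [ 0.707  0.    -0.707] F [-0.2  0.7 -0.2] w 0.0 q [-1.02  0.53  0.32  2.4   2.06  0.53 -1.4 ]
(-30, 84) (array([-0.0004,  0.0212,  0.0189]), array([ 0.0005, -0.0002, -0.0018]))
(-28, 105) (array([-0.0003,  0.0537, -0.008 ]), array([ 0.0005, -0.0002, -0.0018]))
(-25, 125) (array([-0.0003,  0.0863, -0.032 ]), array([ 0.0005, -0.0002, -0.0018]))
(-20, 140) (array([-0.0002,  0.1146, -0.0461]), array([ 0.0005, -0.0002, -0.0018]))
(-15, 150) (array([-0.0002,  0.1358, -0.0532]), array([ 0.0005, -0.0002, -0.0018]))
(-10, 158) (array([-0.0002,  0.1542, -0.0574]), array([ 0.0005, -0.0002, -0.0018]))
```

View pics/scene4.png

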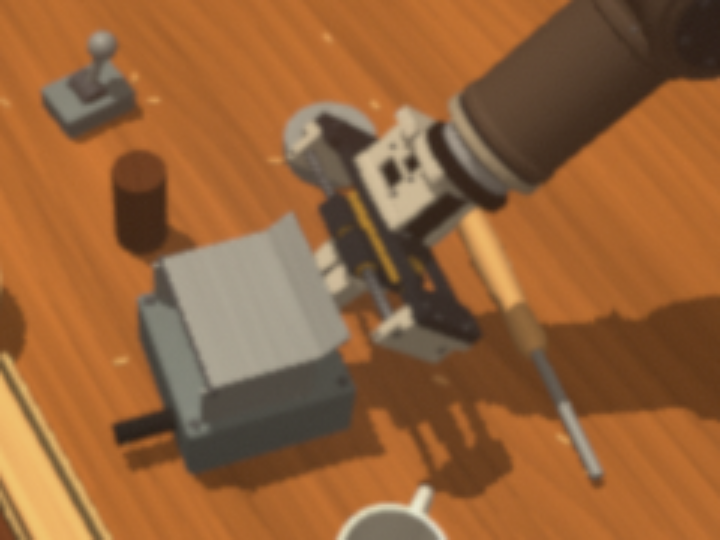

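View pics/wrist4.png

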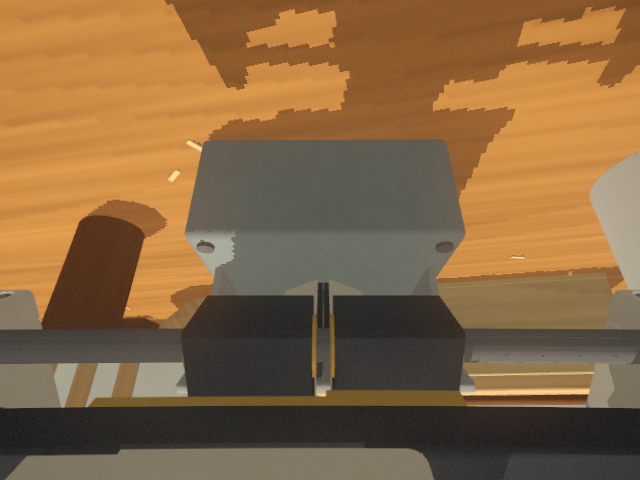

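Call:
{"fn": "play_rows", "kwargs": {
  "rows": [
    [[0, 0.021, 0.019], [0, 0, 0], -1],
    [[0, 0.037, 0.005], [0, 0, 0], -1],
    [[0, 0.054, -0.008], [0, 0, 0], -1],
    [[0, 0.07, -0.02], [0, 0, 0], -1],
    [[0, 0.086, -0.032], [0, 0, 0], -1],
    [[0, 0.1, -0.04], [0, 0, 0], -1],
    [[0, 0.115, -0.046], [0, 0, 0], -1],
    [[0, 0.136, -0.053], [0, 0, 0], -1],
    [[0, 0.154, -0.057], [0, 0, 0], -1],
    [[0, 0.154, -0.057], [0, 0, 0], -1]
  ]
}}

```text
clock: 5.4
position: [0.6171, 0.1675, 0.1378]
ee_rot: [1.896, 1.565, 0.653]
force: [-0.1, 0.4, 0.6]
width: 0.007
```

```bash
python3 - <<'E'
from h import *
where()
for n in("scene","wrist"):
    p,d=eyes.get_image(n)
    if n=="scene":p=cv2.resize(p[200:380,260:500],None,fx=3,fy=3)
    cv2.imwrite(f"pics/{n}5.png",p[:,:,::-1])
where()
for g in((-8,140),(-8,120),(-8,100),(-3,95),(5,94),(10,94),(15,94),(20,94)):print(g,rel(*tipgoal(*g,45)))
E
```

```text
t 5.4 tip box [ -9.7   1.3 158.3] z [ 0.708  0.003 -0.706] F [-0.1  0.4  0.6] w 0.01 q [-1.14  0.4   0.56  2.32  1.76  0.36 -0.96]
t 5.5 tip box [-10.5   1.2 157.1] z [ 0.707  0.002 -0.707] F [-0.2  0.6 -0.3] w 0.0 q [-1.14  0.4   0.56  2.32  1.76  0.36 -0.97]
(-8, 140) (array([-0.0025, -0.0206,  0.0278]), array([-0.0002, -0.0021, -0.0003]))
(-8, 120) (array([-0.0026, -0.0489,  0.0561]), array([-0.0002, -0.0021, -0.0003]))
(-8, 100) (array([-0.0027, -0.0772,  0.0843]), array([-0.0002, -0.0021, -0.0003]))
(-3, 95) (array([-0.0027, -0.0772,  0.0985]), array([-0.0002, -0.0021, -0.0003]))
(5, 94) (array([-0.0027, -0.0673,  0.1112]), array([-0.0002, -0.0021, -0.0003]))
(10, 94) (array([-0.0028, -0.0602,  0.1183]), array([-0.0002, -0.0021, -0.0003]))
(15, 94) (array([-0.0028, -0.0531,  0.1253]), array([-0.0002, -0.0021, -0.0003]))
(20, 94) (array([-0.0028, -0.046 ,  0.1324]), array([-0.0002, -0.0021, -0.0003]))
```

View pics/scene5.png

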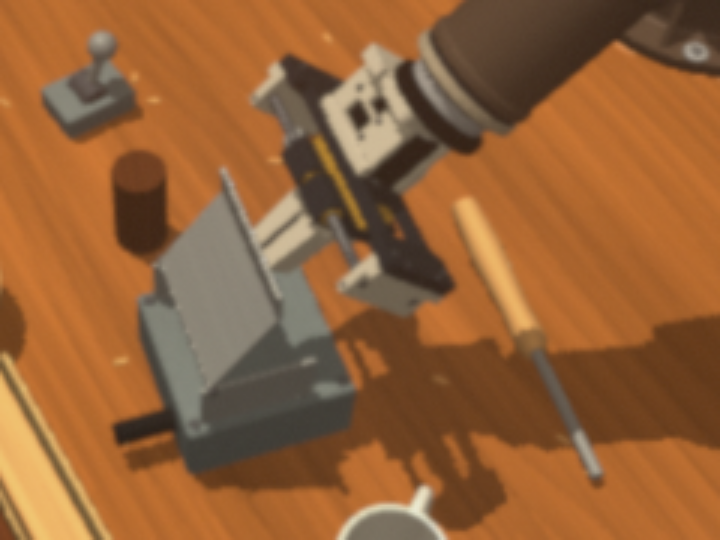

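View pics/wrist5.png

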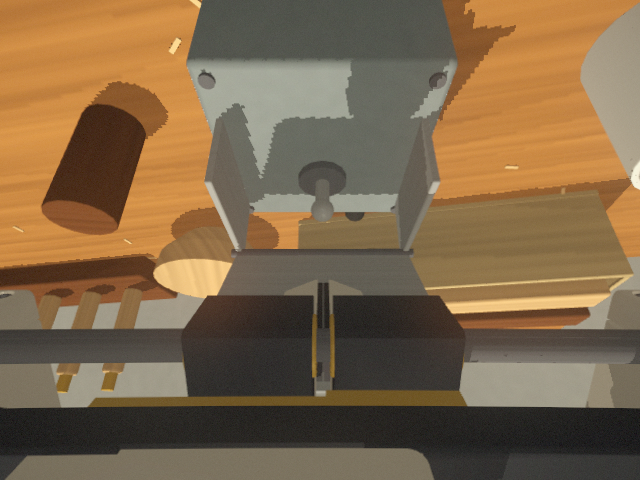

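Call:
{"fn": "play_rows", "kwargs": {
  "rows": [
    [[0, 0.012, 0.003], [0, 0, 0], -1],
    [[0, 0.025, 0.005], [0, 0, 0], -1],
    [[0, 0.025, 0.005], [0, 0, 0], -1]
  ]
}}

```text
clock: 5.8
position: [0.6277, 0.1648, 0.1441]
ee_rot: [1.896, 1.565, 0.65]
force: [-0.2, -0.4, -0.9]
width: 0.006
```

```bash
python3 - <<'E'
from h import *
where()
c=eyes.get_calibration("wrist");p,d=eyes.get_image("wrist");cv2.imwrite("pics/wrist6.png",p[:,:,::-1]);W=cloud("wrist",d,c)
cs=eyes.get_calibration("scene");ps,ds=eyes.get_image("scene");WS=w2b(cloud("scene",ds,cs).reshape(-1,3))
m=(abs(WS[:,1])<52)&(WS[:,0]>-60)&(WS[:,0]<50)&(WS[:,2]>115)&(WS[:,2]<230)
q=WS[m];ang=np.arctan2(q[:,2]-104,45-q[:,0]);print(len(q),np.histogram(ang,bins=np.arange(0,1.8,.1)))
B=w2b(W.reshape(-1,3));m=(abs(B[:,1])<10)&(B[:,2]>70)&(B[:,2]<104)&(B[:,0]>-20)&(B[:,0]<45);print("ball pts",m.sum(),np.percentile(B[m],[2,50,98],axis=0).round(1))
for g in((-8,140),(-8,120),(-8,100),(-3,94),(3,94),(8,94),(13,94),(18,94),(22,94)):print(g,rel(*tipgoal(*g,45)))
E
```

```text
t 5.8 tip box [  1.3   0.7 164.6] z [ 0.708  0.001 -0.707] F [-0.2 -0.4 -0.9] w 0.01 q [-1.14  0.4   0.59  2.29  1.73  0.34 -0.91]
1497 (array([  0,   0,   0,   0,   0,   0,   0,  24,  79, 306, 208, 689, 177,
        12,   1,   1,   0]), array([0. , 0.1, 0.2, 0.3, 0.4, 0.5, 0.6, 0.7, 0.8, 0.9, 1. , 1.1, 1.2,
       1.3, 1.4, 1.5, 1.6, 1.7]))
ball pts 719 [[  1.   -6.3  71.2]
 [  6.3   0.7  94.3]
 [ 41.7   7.1 103.7]]
(-8, 140) (array([-0.0014, -0.0459,  0.0219]), array([-0.0001, -0.0009, -0.0005]))
(-8, 120) (array([-0.0015, -0.0742,  0.0502]), array([-0.0001, -0.0009, -0.0005]))
(-8, 100) (array([-0.0015, -0.1025,  0.0785]), array([-0.0001, -0.0009, -0.0005]))
(-3, 94) (array([-0.0015, -0.1039,  0.094 ]), array([-0.0001, -0.0009, -0.0005]))
(3, 94) (array([-0.0015, -0.0954,  0.1025]), array([-0.0001, -0.0009, -0.0005]))
(8, 94) (array([-0.0015, -0.0883,  0.1096]), array([-0.0001, -0.0009, -0.0005]))
(13, 94) (array([-0.0015, -0.0813,  0.1166]), array([-0.0001, -0.0009, -0.0005]))
(18, 94) (array([-0.0015, -0.0742,  0.1237]), array([-0.0001, -0.0009, -0.0005]))
(22, 94) (array([-0.0015, -0.0685,  0.1294]), array([-0.0001, -0.0009, -0.0005]))
```

```bash
python3 - <<'E'
from h import *
where()
for g in((12,155,45),(22,144,45),(26,132,45),(30,121,45),(26,118,40),(22,115,35)):print(g,rel(*tipgoal(*g)))
E
```

```text
t 5.9 tip box [  0.5   0.7 164. ] z [ 0.707  0.001 -0.707] F [-0.6 -0.4 -0.4] w 0.0 q [-1.14  0.4   0.59  2.29  1.73  0.34 -0.91]
(12, 155, 45) (array([-0.0014,  0.0036,  0.0289]), array([-0.0001, -0.0009, -0.0005]))
(22, 144, 45) (array([-0.0014,  0.0022,  0.0586]), array([-0.0001, -0.0009, -0.0005]))
(26, 132, 45) (array([-0.0015, -0.0091,  0.0813]), array([-0.0001, -0.0009, -0.0005]))
(30, 121, 45) (array([-0.0015, -0.019 ,  0.1025]), array([-0.0001, -0.0009, -0.0005]))
(26, 118, 40) (array([-0.0015, -0.034 ,  0.1009]), array([ 0.0832, -0.001 , -0.0004]))
(22, 115, 35) (array([-0.0015, -0.0489,  0.0988]), array([ 0.1666, -0.001 , -0.0004]))
```

Call:
{"fn": "play_rows", "kwargs": {
  "rows": [
    [[0, 0.003, 0.015], [0, 0, 0], -1],
    [[0, 0.003, 0.029], [0, 0, 0], -1],
    [[0, 0.002, 0.044], [0, 0, 0], -1],
    [[0, 0.002, 0.059], [0, 0, 0], -1],
    [[0, -0.004, 0.07], [0, 0, 0], -1],
    [[0, -0.009, 0.081], [0, 0, 0], -1],
    [[0, -0.014, 0.092], [0, 0, 0], -1],
    [[0, -0.019, 0.102], [0, 0, 0], -1],
    [[0, -0.019, 0.102], [0, 0, 0], -1]
  ]
}}

```text
clock: 6.8
position: [0.6554, 0.1594, 0.0999]
ee_rot: [1.896, 1.567, 0.648]
force: [-1.1, 2.2, -0.9]
width: 0.004
```

```bash
cat >> h.py <<'E'
def look(k):
    c=eyes.get_calibration("wrist");p,d=eyes.get_image("wrist");W=cloud("wrist",d,c)
    ps,ds=eyes.get_image("scene");WS=w2b(cloud("scene",ds).reshape(-1,3))
    a=cv2.resize(ps[200:380,260:460],(400,360));b=cv2.resize(p,(400,300));o=np.zeros((360,800,3),np.uint8);o[:,:400]=a;o[:300,400:]=b
    cv2.imwrite(f"pics/L{k}.png",o[:,:,::-1])
    m=(abs(WS[:,1])>20)&(abs(WS[:,1])<54)&(WS[:,0]>-60)&(WS[:,0]<48)&(WS[:,2]>112)&(WS[:,2]<190)&(np.hypot(WS[:,0]-45,WS[:,2]-104)<80)
    q=WS[m];ang=np.arctan2(q[:,2]-104,45-q[:,0]);print("guard n",len(q),np.percentile(ang,[10,50,90]).round(2) if len(q) else None)
    B=w2b(W.reshape(-1,3));m=(abs(B[:,1])<10)&(B[:,2]>84)&(B[:,2]<101)&(B[:,0]>-20)&(B[:,0]<45);print("ball",m.sum(),np.percentile(B[m],[2,50,98],axis=0).round(1) if m.any() else None)
E
python3 - <<'E'
from h import *
where();look(7);where()
for g in((26,118,40),(22,115,35),(17,113,30),(12,111,25),(8,110,20),(-2,107,20),(-12,103,20),(-12,93,20),(-12,82,20)):print(g,rel(*tipgoal(*g)))
E
```

```text
t 6.8 tip box [ 29.5   0.6 120.4] z [ 0.706  0.001 -0.708] F [-1.1  2.2 -0.9] w 0.0 q [-0.96  0.5   0.44  2.27  1.99  0.37 -1.17]
guard n 464 [0.84 1.34 1.43]
ball 767 [[ 0.9 -5.4 84.5]
 [ 3.8  0.5 95. ]
 [ 9.4  6.7 99.5]]
t 6.9 tip box [ 29.4   0.7 120.8] z [ 0.706  0.001 -0.708] F [-1.5  0.9 -3.3] w 0.0 q [-0.97  0.5   0.44  2.27  1.99  0.37 -1.17]
(26, 118, 40) (array([-0.0014, -0.0139, -0.001 ]), array([ 0.0822, -0.0009, -0.    ]))
(22, 115, 35) (array([-0.0014, -0.0288, -0.0031]), array([ 0.1655, -0.0009,  0.    ]))
(17, 113, 30) (array([-0.0014, -0.0436, -0.0084]), array([ 2.489e-01, -9.000e-04,  1.000e-04]))
(12, 111, 25) (array([-0.0014, -0.0584, -0.0142]), array([ 3.322e-01, -9.000e-04,  1.000e-04]))
(8, 110, 20) (array([-0.0014, -0.0701, -0.0203]), array([ 4.155e-01, -9.000e-04,  2.000e-04]))
(-2, 107, 20) (array([-0.0014, -0.0885, -0.0302]), array([ 4.155e-01, -9.000e-04,  2.000e-04]))
(-12, 103, 20) (array([-0.0014, -0.1083, -0.0387]), array([ 4.155e-01, -9.000e-04,  2.000e-04]))
(-12, 93, 20) (array([-0.0014, -0.1225, -0.0245]), array([ 4.155e-01, -9.000e-04,  2.000e-04]))
(-12, 82, 20) (array([-0.0014, -0.138 , -0.0089]), array([ 4.155e-01, -9.000e-04,  2.000e-04]))
```

View pics/L7.png

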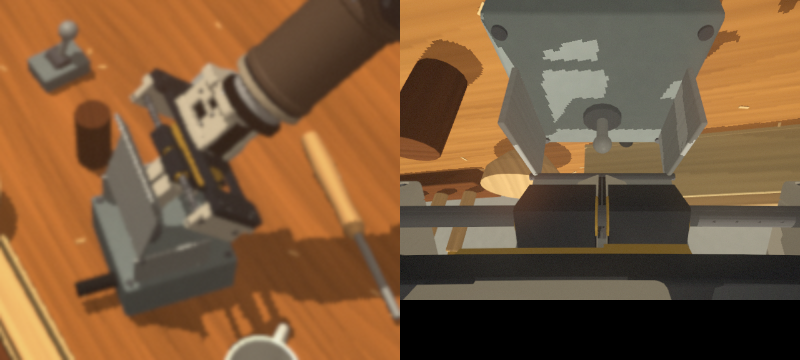

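Call:
{"fn": "play_rows", "kwargs": {
  "rows": [
    [[0, -0.014, -0.001], [0.082, 0, 0], -1],
    [[0, -0.029, -0.003], [0.166, 0, 0], -1],
    [[0, -0.044, -0.008], [0.249, 0, 0], -1],
    [[0, -0.058, -0.014], [0.332, 0, 0], -1],
    [[0, -0.07, -0.02], [0.415, 0, 0], -1],
    [[0, -0.07, -0.02], [0.415, 0, 0], -1]
  ]
}}

```text
clock: 7.5
position: [0.6341, 0.1573, 0.0831]
ee_rot: [2.111, 1.723, 0.401]
force: [1.0, -1.0, -0.3]
width: 0.001
```

```bash
python3 - <<'E'
from h import *
where();look(8);where()
for g in((-2,107,20),(-12,103,20),(-12,93,20),(-12,82,20)):print(g,rel(*tipgoal(*g)))
E
```

```text
t 7.5 tip box [ 16.   -4.7 108.8] z [ 0.464 -0.026 -0.885] F [ 1.  -1.  -0.3] w 0.0 q [-0.64  0.44  0.14  2.07  0.78  0.38  0.16]
guard n 467 [1.24 1.27 1.36]
ball 639 [[ 1.  -5.4 84.8]
 [ 4.2  0.4 96. ]
 [10.2  6.6 99.6]]
t 7.6 tip box [ 19.5  -6.9 110.3] z [ 0.467 -0.026 -0.884] F [-0.5  0.2  1.1] w 0.0 q [-0.63  0.44  0.14  2.06  0.78  0.38  0.16]
(-2, 107, 20) (array([ 0.0142, -0.0493, -0.0151]), array([ 0.1312,  0.0239, -0.0136]))
(-12, 103, 20) (array([ 0.0139, -0.0707, -0.0174]), array([ 0.1312,  0.0239, -0.0136]))
(-12, 93, 20) (array([ 0.0142, -0.08  ,  0.0003]), array([ 0.1312,  0.0239, -0.0136]))
(-12, 82, 20) (array([ 0.0146, -0.0903,  0.0197]), array([ 0.1312,  0.0239, -0.0136]))
```

View pics/L8.png

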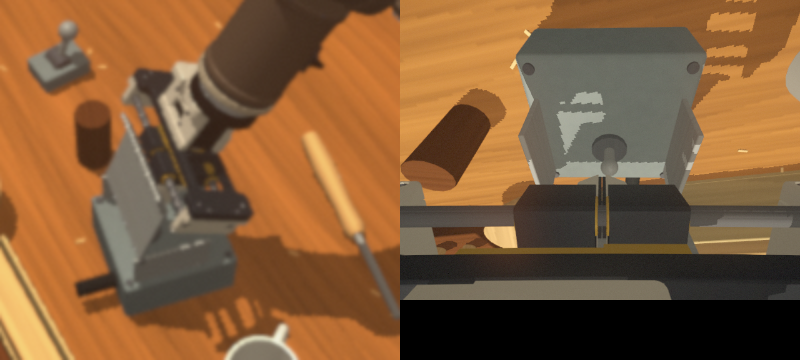

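Call:
{"fn": "play_rows", "kwargs": {
  "rows": [
    [[0.004, -0.008, -0.003], [0.035, 0.006, -0.003], -1],
    [[0.007, -0.017, -0.006], [0.07, 0.012, -0.007], -1],
    [[0.011, -0.027, -0.008], [0.1, 0.018, -0.01], -1],
    [[0.014, -0.038, -0.012], [0.131, 0.024, -0.014], -1],
    [[0.014, -0.049, -0.015], [0.131, 0.024, -0.014], -1],
    [[0.014, -0.049, -0.015], [0.131, 0.024, -0.014], -1]
  ]
}}

```text
clock: 8.2
position: [0.6117, 0.1678, 0.0778]
ee_rot: [2.194, 1.821, 0.317]
force: [-0.8, -0.3, -0.1]
width: 0.004
```

```bash
python3 - <<'E'
from h import *
where();look(9);where()
for g in((-12,103,20),(-13,93,20),(-13,82,20)):print(g,rel(*tipgoal(*g)))
E
```

```text
t 8.2 tip box [ -4.5   0.7 105. ] z [ 0.344 -0.003 -0.939] F [-0.8 -0.3 -0.1] w 0.0 q [-0.44  0.44 -0.06  2.    0.55  0.49  0.43]
guard n 657 [1.07 1.11 1.19]
ball 41 [[-15.3  -4.3  87.8]
 [-14.3   0.6  99.7]
 [  3.1   5.8 100.8]]
t 8.3 tip box [ -4.3   1.2 105.2] z [ 0.344 -0.003 -0.939] F [-1.  -0.5 -0.2] w 0.01 q [-0.44  0.44 -0.06  2.    0.55  0.49  0.43]
(-12, 103, 20) (array([-0.0021, -0.0161, -0.0011]), array([0.0018, 0.0027, 0.0063]))
(-13, 93, 20) (array([-0.002 , -0.0249,  0.017 ]), array([0.0018, 0.0027, 0.0063]))
(-13, 82, 20) (array([-0.0019, -0.0324,  0.0377]), array([0.0018, 0.0027, 0.0063]))
```

View pics/L9.png

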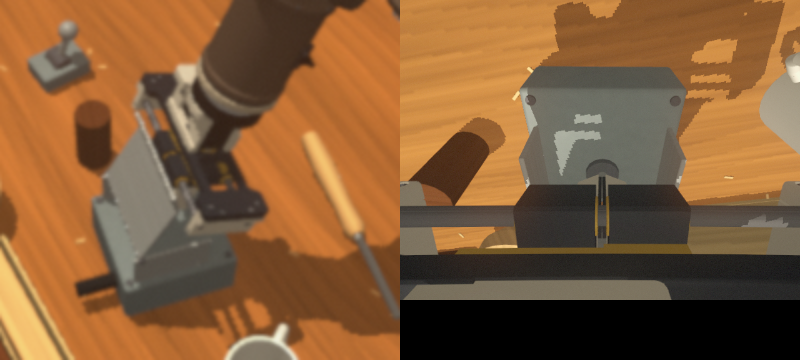

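Call:
{"fn": "play_rows", "kwargs": {
  "rows": [
    [[-0.001, -0.008, 0], [0, 0, 0], -1],
    [[-0.002, -0.018, 0.0], [0, 0, 0], -1],
    [[-0.002, -0.021, 0.009], [0, 0, 0], -1],
    [[-0.002, -0.025, 0.018], [0, 0, 0], -1],
    [[-0.002, -0.029, 0.028], [0, 0, 0], -1],
    [[-0.002, -0.032, 0.038], [0, 0, 0], -1],
    [[-0.002, -0.032, 0.038], [0, 0, 0], -1]
  ]
}}

```text
clock: 9.0
position: [0.6034, 0.1685, 0.0539]
ee_rot: [2.195, 1.823, 0.316]
force: [-0.4, 0.1, -0.9]
width: 0.004
```

```bash
python3 - <<'E'
from h import *
where();look(10);where()
for g in((-5,81,20),(0,81,20),(5,81,20),(10,81,20),(14,81,20),(17,81,20)):print(g,rel(*tipgoal(*g)))
E
```

```text
t 9.0 tip box [-12.7  -0.2  81.2] z [ 0.342 -0.002 -0.94 ] F [-0.4  0.1 -0.9] w 0.0 q [-0.47  0.47 -0.03  2.03  0.59  0.44  0.38]
guard n 724 [0.91 0.95 1.05]
ball 28 [[-9.5 -0.7 84.2]
 [-5.9 -0.4 86.1]
 [10.2 -0.1 99.9]]
t 9.1 tip box [-12.4  -0.   81.9] z [ 0.342 -0.002 -0.94 ] F [-0.5 -1.1 -0.8] w 0.01 q [-0.47  0.47 -0.03  2.03  0.59  0.44  0.38]
(-5, 81, 20) (array([0.0001, 0.0132, 0.0068]), array([0.0002, 0.0018, 0.0054]))
(0, 81, 20) (array([0.    , 0.0226, 0.0102]), array([0.0002, 0.0018, 0.0054]))
(5, 81, 20) (array([-0.    ,  0.032 ,  0.0136]), array([0.0002, 0.0018, 0.0054]))
(10, 81, 20) (array([-0.0001,  0.0414,  0.017 ]), array([0.0002, 0.0018, 0.0054]))
(14, 81, 20) (array([-0.0001,  0.0489,  0.0198]), array([0.0002, 0.0018, 0.0054]))
(17, 81, 20) (array([-0.0001,  0.0545,  0.0218]), array([0.0002, 0.0018, 0.0054]))
```

View pics/L10.png

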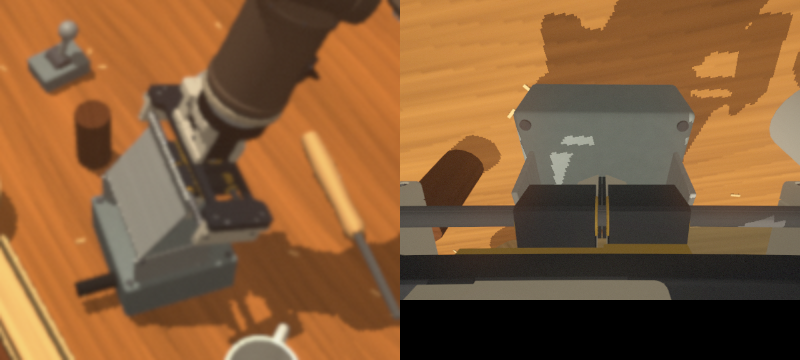

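Call:
{"fn": "play_rows", "kwargs": {
  "rows": [
    [[0, 0.007, 0.003], [0, 0, 0], -1],
    [[0, 0.014, 0.007], [0, 0, 0], -1],
    [[0, 0.022, 0.01], [0, 0, 0], -1],
    [[0, 0.032, 0.0135], [0, 0, 0], -1],
    [[0, 0.041, 0.017], [0, 0, 0], -1],
    [[0, 0.041, 0.017], [0, 0, 0], -1]
  ]
}}

```text
clock: 9.7
position: [0.6264, 0.1647, 0.0541]
ee_rot: [2.196, 1.822, 0.319]
force: [-0.6, 1.0, 0.0]
width: 0.006
```

```bash
python3 - <<'E'
from h import *
where();look(11);where()
for g in((14,81,20),(16,81,20),(18,81,20),(20,81,20)):print(g,rel(*tipgoal(*g)))
E
```

```text
t 9.7 tip box [10.5  0.4 81.4] z [ 0.343 -0.001 -0.939] F [-0.6  1.   0. ] w 0.01 q [-0.43  0.49 -0.05  1.99  0.57  0.45  0.42]
guard n 627 [1.01 1.21 1.29]
ball 522 [[-8.100e+00 -9.300e+00  8.420e+01]
 [-4.200e+00 -1.000e-01  8.930e+01]
 [ 1.780e+01  9.400e+00  1.004e+02]]
t 9.8 tip box [10.1  0.3 81.3] z [ 0.343 -0.001 -0.939] F [-0.3  1.  -0.1] w 0.0 q [-0.44  0.49 -0.05  1.99  0.57  0.45  0.42]
(14, 81, 20) (array([-0.0005,  0.007 ,  0.0032]), array([0.0008, 0.0013, 0.0051]))
(16, 81, 20) (array([-0.0005,  0.0108,  0.0046]), array([0.0008, 0.0013, 0.0051]))
(18, 81, 20) (array([-0.0005,  0.0145,  0.006 ]), array([0.0008, 0.0013, 0.0051]))
(20, 81, 20) (array([-0.0005,  0.0183,  0.0074]), array([0.0008, 0.0013, 0.0051]))
```

Call:
{"fn": "play_rows", "kwargs": {
  "rows": [
    [[0, 0.004, 0.0015], [0, 0, 0], -1],
    [[0, 0.007, 0.003], [0, 0, 0], -1],
    [[0, 0.009, 0.004], [0, 0, 0], -1],
    [[0, 0.011, 0.0045], [0, 0, 0], -1],
    [[0, 0.011, 0.0045], [0, 0, 0], -1]
  ]
}}

```text
clock: 10.3
position: [0.6277, 0.1645, 0.053]
ee_rot: [2.196, 1.827, 0.313]
force: [-19.7, 3.3, 14.3]
width: -0.003
```

```bash
python3 - <<'E'
from h import *
where();look(12);where()
E
```

```text
t 10.3 tip box [12.   0.5 80.3] z [ 0.338 -0.002 -0.941] F [-19.7   3.3  14.3] w -0.0 q [-0.43  0.5  -0.06  1.98  0.56  0.46  0.43]
guard n 617 [1.01 1.23 1.32]
ball 491 [[-7.000e+00 -9.200e+00  8.430e+01]
 [-3.100e+00  1.000e-01  8.910e+01]
 [ 1.970e+01  9.400e+00  1.002e+02]]
t 10.4 tip box [12.1  0.5 80.4] z [ 0.339 -0.002 -0.941] F [-19.7   2.6  14.3] w 0.0 q [-0.43  0.5  -0.05  1.98  0.56  0.46  0.43]
```

View pics/L12.png

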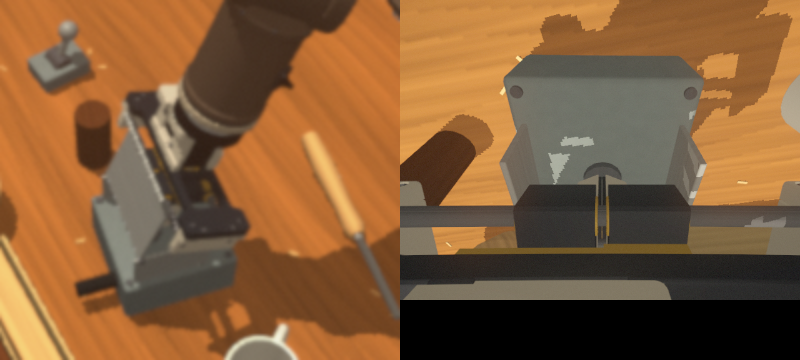

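```bash
python3 - <<'E'
from h import *
for g in((-12,84,20),(-40,86,20),(-80,90,20),(-110,95,20),(-150,110,20)):print(g,rel(*tipgoal(*g)))
E
```

```text
(-12, 84, 20) (array([-0.0007, -0.0426, -0.0231]), array([-0.0035,  0.0023,  0.0075]))
(-40, 86, 20) (array([-0.0003, -0.0939, -0.0459]), array([-0.0035,  0.0023,  0.0075]))
(-80, 90, 20) (array([ 0.0002, -0.1665, -0.0805]), array([-0.0035,  0.0023,  0.0075]))
(-110, 95, 20) (array([ 0.0005, -0.2196, -0.1102]), array([-0.0035,  0.0023,  0.0075]))
(-150, 110, 20) (array([ 0.0009, -0.2847, -0.1655]), array([-0.0035,  0.0023,  0.0075]))
```

Call:
{"fn": "play_rows", "kwargs": {
  "rows": [
    [[0, -0.014, -0.006], [0, 0, 0], -1],
    [[0, -0.028, -0.014], [0, 0, 0], -1],
    [[0, -0.043, -0.023], [0, 0, 0], -1],
    [[0, -0.06, -0.03], [0, 0, 0], -1],
    [[0, -0.077, -0.038], [0, 0, 0], -1],
    [[0, -0.1, -0.048], [0, 0, 0], -1],
    [[0, -0.1, -0.048], [0, 0, 0], -1]
  ]
}}

```text
clock: 11.1
position: [0.5752, 0.1745, 0.0591]
ee_rot: [2.194, 1.825, 0.317]
force: [-1.0, 0.3, -0.3]
width: 0.005
```

```bash
python3 - <<'E'
from h import *
where();look(13);where()
for g in((-60,88,20),(-80,90,20),(-110,95,20),(-150,110,20)):print(g,rel(*tipgoal(*g)))
E
```

```text
t 11.1 tip box [-41.5   0.3  86.4] z [ 0.342 -0.001 -0.94 ] F [-1.   0.3 -0.3] w 0.01 q [-0.52  0.43 -0.02  2.09  0.6   0.43  0.32]
guard n 820 [0.56 0.6  0.7 ]
ball 189 [[18.6 -3.3 85.5]
 [20.1  0.1 91.1]
 [22.4  4.1 95.6]]
t 11.2 tip box [-39.8   0.4  86.7] z [ 0.343 -0.001 -0.939] F [-1.5 -0.2  1.2] w 0.0 q [-0.52  0.43 -0.02  2.08  0.6   0.43  0.32]
(-60, 88, 20) (array([-0.0005, -0.0371, -0.0163]), array([0.0007, 0.001 , 0.0062]))
(-80, 90, 20) (array([-0.0003, -0.0733, -0.0338]), array([0.0007, 0.001 , 0.0062]))
(-110, 95, 20) (array([ 0.    , -0.1262, -0.0638]), array([0.0007, 0.001 , 0.0062]))
(-150, 110, 20) (array([ 0.0004, -0.1911, -0.1194]), array([0.0007, 0.001 , 0.0062]))
```

View pics/L13.png

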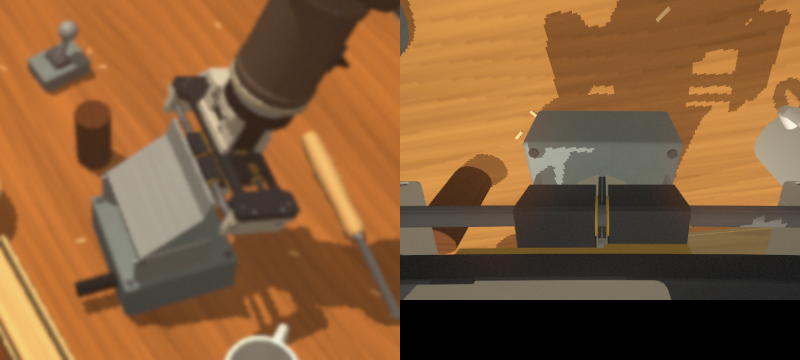

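The ball's front face is now at own x ≈ 20 mm, which means the toggle is on. I'll draw the finger out.

Call:
{"fn": "play_rows", "kwargs": {
  "rows": [
    [[0, -0.019, -0.008], [0, 0, 0], -1],
    [[0, -0.037, -0.016], [0, 0, 0], -1],
    [[0, -0.055, -0.025], [0, 0, 0], -1],
    [[0, -0.073, -0.034], [0, 0, 0], -1],
    [[0, -0.1, -0.049], [0, 0, 0], -1],
    [[0, -0.126, -0.064], [0, 0, 0], -1],
    [[0, -0.158, -0.09], [0, 0, 0], -1],
    [[0, -0.191, -0.119], [0, 0, 0], -1],
    [[0, -0.191, -0.119], [0, 0, 0], -1]
  ]
}}

```text
clock: 12.1
position: [0.4667, 0.1952, 0.0831]
ee_rot: [2.193, 1.826, 0.32]
force: [0.2, -0.1, -0.3]
width: 0.007
```

```bash
python3 - <<'E'
from h import *
where();look(14);where()
for g in((-170,150,20),(-170,150,45)):print(g,rel(*tipgoal(*g)))
E
```

```text
t 12.1 tip box [-1.520e+02  1.000e-01  1.103e+02] z [ 0.342  0.    -0.94 ] F [ 0.2 -0.1 -0.3] w 0.01 q [-0.72  0.28 -0.    2.26  0.64  0.47  0.11]
guard n 3 [0.18 0.23 0.24]
ball 0 None
t 12.2 tip box [-1.498e+02  1.000e-01  1.101e+02] z [ 0.343 -0.    -0.939] F [0.1 0.7 0.6] w 0.01 q [-0.71  0.28 -0.    2.26  0.65  0.47  0.11]
(-170, 150, 20) (array([-0.0001, -0.0106, -0.0889]), array([0.0012, 0.0003, 0.0063]))
(-170, 150, 45) (array([-0.0002,  0.0139, -0.0943]), array([-0.4155, -0.0011,  0.0063]))
```

View pics/L14.png

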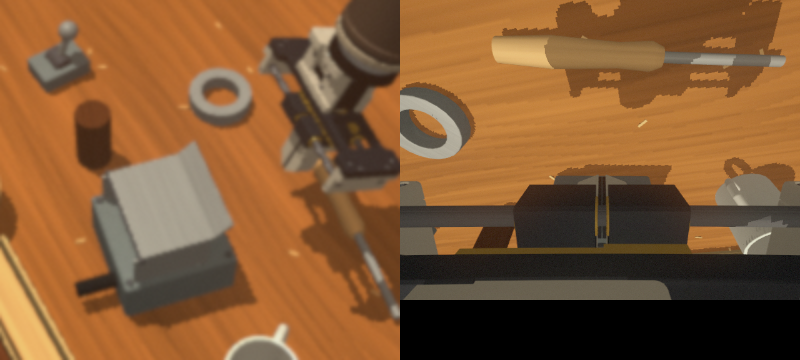

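Call:
{"fn": "play_rows", "kwargs": {
  "rows": [
    [[0, 0.003, -0.02], [-0.08, 0, 0], -1],
    [[0, 0.006, -0.04], [-0.17, 0, 0], -1],
    [[0, 0.009, -0.06], [-0.25, 0, 0], -1],
    [[0, 0.012, -0.08], [-0.33, 0, 0], -1],
    [[0, 0.014, -0.094], [-0.415, 0, 0], -1],
    [[0, 0.014, -0.094], [-0.415, 0, 0], -1],
    [[0, 0.014, -0.094], [-0.415, 0, 0], -1]
  ]
}}

```text
clock: 12.9
position: [0.4592, 0.1967, 0.1284]
ee_rot: [1.889, 1.574, 0.645]
force: [0.5, 0.4, 0.3]
width: 0.001
```

```bash
python3 - <<'E'
from h import *
where();look(15)
c=eyes.get_calibration("top");p,d=eyes.get_image("top");f=np.load("pics/top0.npz")
W0=cloud("top",f["d"]);W1=cloud("top",d)
df=np.abs(d-f["d"])>.008
o=p[:,:,::-1].copy();o[df]=(0,0,255);cv2.imwrite("pics/top15.png",o)
B=w2b(W1.reshape(-1,3));m=(abs(B[:,1])<50)&(B[:,0]>-30)&(B[:,0]<42)&(B[:,2]>95);print("guard z",np.percentile(B[m,2],[5,50,95]))
E
```

```text
t 12.9 tip box [-1.702e+02  1.000e-01  1.489e+02] z [ 0.706  0.002 -0.708] F [0.5 0.4 0.3] w 0.0 q [-1.23  0.27  0.14  2.51  1.47  0.71 -1.04]
guard n 1 [0.23 0.23 0.23]
ball 0 None
guard z [102.39983267 107.53708336 112.63734894]
```

View pics/L15.png

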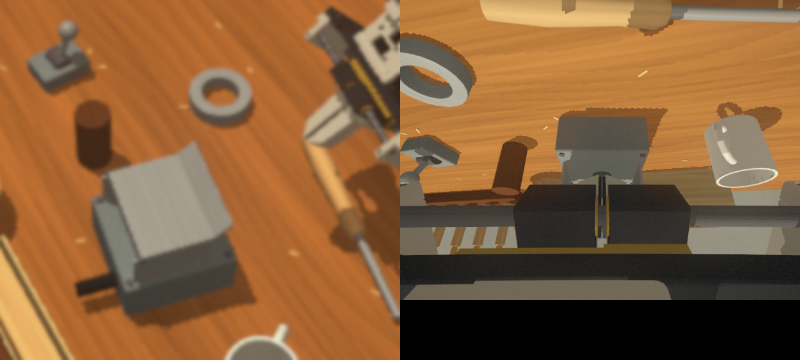

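View pics/top15.png

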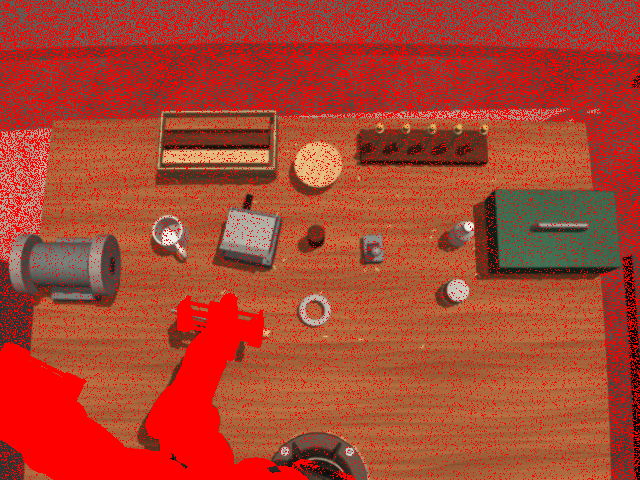

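```bash
python3 - <<'E'
from h import *
where();print(arm.sign_off())
E
```

```text
t 13.05 tip box [-169.1   -0.5  149.5] z [ 0.706  0.    -0.708] F [-0.6 -0.5  0.7] w 0.01 q [-1.22  0.27  0.14  2.51  1.47  0.71 -1.04]
the job is handed in; nothing more can be done
None
```

I switched the drive on and handed the job in at 13 s; no verdict was reported.

- **Guard and toggle:** I raised the guard with the shut fingertips. It measured about 1.35 rad while the toggle was still off. I then pushed the toggle to its stop under the raised guard (about 1.2 rad), where the wrist force rose to about 24 N. The finger then came out and the guard dropped.
- **Held partly by the gripper body:** during the push, by my geometry, the guard rested on the gripper's body rather than on the finger alone. The loads on it stayed light.
- **Final checks:**
    - **Guard:** shut; the plate's top measured 107.5 mm (108 expected).
    - **Toggle:** the ball's front face was at own x ≈ 20 mm, which is the on position. I measured that while the guard was still up and could not see the ball once it had shut.
    - **Surroundings:** the lamp switch and loose things looked unmoved in the top view; the gripper partly hid the gouge there. The arm was clear of everything.
- **What disagreed:** the real fingertips were about 37 mm short of the given 8 mm ahead of the TCP. Because of that, the first lift only brushed the lip and slipped off. I measured the true offset from the pictures and repeated the lift.

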